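# Heft the look-alike biscuit tins and box the two full ones

## Robot

A 7-joint arm with a two-finger parallel gripper is mounted at the origin on a cart in front of the work surface, level with it; the furniture and walls round the work are solid. World frame = base frame: x ahead of the robot, y to its left, z up, the work surface at z = 0. Lengths are in mm, angles in rad, forces in N, time in s.
With the tool pointing down it reaches from about 400 to 925 mm from the base axis. Payload 5.6 kg.
Tool frame: the origin (TCP) lies midway between the tips of the shut fingers; the grasp point (between the pads) lies 19 mm behind it (manip.hold_point_z is the distance from the TCP to the grasp point, in mm); x points along the fingers, y is the direction in which the jaws open and shut, and the axes are right-handed (so a half turn about x gives the same grasp; the last joint's range is limited). The gripper opens to 85 mm and grips with 20 to 120 N. Pads are 22 mm wide; open, the fingers measure 114 mm over their backs; the gripper's body (76 mm by 85 mm) begins 54 mm behind the grasp point. The pads swing forward as they close: fully open they stand 13 mm farther back than shut.
Start: joints at [-1.381, 0.468, -0.012, 1.603, 0.006, 1.071, -0.056], TCP at [149.998, 632.463, 231.29] pointing down, gripper open.
Joint ranges: [-2.53, 2.53], [-0.31, 2.02], [-1.57, 1.55], [0.28, 2.44], [-1.29, 4.43], [0.15, 1.84], [-2.92, 2.92]. Speed limits (rad/s): [2.57, 2.57, 3.14, 3.14, 3.14, 3.14, 3.14].

## Interface

Orientations are given as a rotation vector (axis times angle).
In Python, from plant import monitor, imaging, order, manip gives the robot as it stands.
- The arm moves only by the shell command python3 -m handwheel 'ROWS'. ROWS is JSON, a list of rows, each a list of 3 entries, a list of its own where there are three numbers: the shift along the tool's x, y, z in m, then the turn, a rotation vector about the tool's x, y, z in rad, then the finger opening in m, from 0 to 0.0854. A call has 1 to 10 rows; each row shifts and turns the pose as measured when the row begins, along the tool's axes as they then stand; what a row does not reach is not made up. A row lasts 1/8 s, in which the tool goes at most 62.5 mm and 10.7 degrees, less where a joint would pass 70% of its speed; a pose out of reach is approached as far as the arm can. A call is refused whole if a number of a shift passes 0.0625 or a number of a turn 0.188, either way. A call with a gripper value outside its range is refused whole. The fingers move at their own pace and stop on an object; the grip force is fixed at half the most. Time passes only in rows, so rows that do not move let the fingers close. It gives the time, the measured TCP pose, the force and the opening at its end, in the units of the state.
- monitor.get_obs(): the state, without advancing time (a new reading comes with each control period).
- imaging.capture(name): name is "side" or "top"; returns a dict with "image" (480x640x3 uint8, red, green, blue), "depth" (480x640 float32, mm along the optical axis (not along the pixel's ray), 0 where there is no reading), "vertical_fov" (degrees; the focal length in pixels is half the picture's height over the tangent of half this angle, whatever the lens; pixels are square), "cx", "cy" (the principal point, pixels), "rvec" (rotation vector, rad) and "tvec" (3), from world to camera coordinates, as OpenCV has them. Camera axes: x right, y down, z forward; pixel columns grow to the right and rows downward; lengths in mm; the calibration is good to about 2 mm. A picture is of the moment at which its call begins.
- order.job_done(): hands the job in, once; it reports no verdict.
The state is a dict: "clock": time; "joint_pos": joint angles; "qvel": joint speeds; "joint_efforts": joint torques, N m; "ee_pos": TCP position; "tool_rot": TCP orientation; "force": force on the tool from outside, world axes, zero at the start; "moment": the same for the moment, N m; "finger_gap": finger opening in mm.
Only numpy, scipy, OpenCV 4.12 (cv2) and the standard library are available. Lean on these libraries where they do the work, as an engineer would, in place of code of your own. Each camera call takes 0.05 s, during which the arm holds its last target. There are 200 camera calls.

## Task

Two of the four look-alike biscuit tins are full and two are empty display tins: feel by lifting which are which, and pack the two full ones upright into the shaped pockets of the open gift box, pressed down until they sit on the bottom. Put an empty tin that you lifted back standing where it was, tip nothing over, and leave the other things on the counter where they are.

Things in the scene. Friction and masses are not known exactly. Their poses are not given: they have to be found in the camera images.
- gift_box: open kraft gift box, fixed, 183 mm (x) by 121 (y), standing in its upturned lid; rim 52 mm high; dark foam insert, top 46 mm above the counter, with two die-cut pockets side by side along x, 83 mm between centres, laid head to tail. Origin under its middle at counter height; x along its long side, away from the robot at zero yaw
- pocket_1 (a point): centre of the floor of the nearer D-shaped pocket, 8 mm above the counter; x points to its half-round end, toward the box's left (+y) side; z up. 84 mm long, 60 wide (2 mm clearance to a tin each side), 38 deep, 4 mm bevel at the mouth. A tin fits only upright with its x along this x; its mid point is then 52.5 mm above this point
- pocket_2 (a point): centre of the floor of the farther D-shaped pocket, 8 mm above the counter; x points to its half-round end, toward the box's right (-y) side; z up. 84 mm long, 60 wide (2 mm clearance to a tin each side), 38 deep, 4 mm bevel at the mouth. A tin fits only upright with its x along this x; its mid point is then 52.5 mm above this point
- tin_a_mid (a point): centre of one of four look-alike biscuit tins, half-way up (52.5 mm above its base). D-shaped from above, 80 long, 56 wide, 105 high. x points to the half-round end (40 mm ahead, radius 28); the flat, square-cornered end is 40 mm behind; z up. Grip the straight sides, 28 mm either side of this point across y; they run from 40 mm behind it to 12 mm ahead
- tin_a: this tin as a body, origin at the centre of its base, axes as its mid point. Aluminium, plain brown paper band, steel slip lid (firmly on) from 84 mm up. Two of the four tins are filled, 0.40 to 0.60 kg in all; two are empty display tins, 0.10 to 0.16 kg; which is which changes and cannot be seen
- tin_b_mid (a point): centre of one of four look-alike biscuit tins, half-way up (52.5 mm above its base). D-shaped from above, 80 long, 56 wide, 105 high. x points to the half-round end (40 mm ahead, radius 28); the flat, square-cornered end is 40 mm behind; z up. Grip the straight sides, 28 mm either side of this point across y; they run from 40 mm behind it to 12 mm ahead
- tin_b: this tin as a body, origin at the centre of its base, axes as its mid point. Aluminium, plain brown paper band, steel slip lid (firmly on) from 84 mm up. Two of the four tins are filled, 0.40 to 0.60 kg in all; two are empty display tins, 0.10 to 0.16 kg; which is which changes and cannot be seen
- tin_c_mid (a point): centre of one of four look-alike biscuit tins, half-way up (52.5 mm above its base). D-shaped from above, 80 long, 56 wide, 105 high. x points to the half-round end (40 mm ahead, radius 28); the flat, square-cornered end is 40 mm behind; z up. Grip the straight sides, 28 mm either side of this point across y; they run from 40 mm behind it to 12 mm ahead
- tin_c: this tin as a body, origin at the centre of its base, axes as its mid point. Aluminium, plain brown paper band, steel slip lid (firmly on) from 84 mm up. Two of the four tins are filled, 0.40 to 0.60 kg in all; two are empty display tins, 0.10 to 0.16 kg; which is which changes and cannot be seen
- tin_d_mid (a point): centre of one of four look-alike biscuit tins, half-way up (52.5 mm above its base). D-shaped from above, 80 long, 56 wide, 105 high. x points to the half-round end (40 mm ahead, radius 28); the flat, square-cornered end is 40 mm behind; z up. Grip the straight sides, 28 mm either side of this point across y; they run from 40 mm behind it to 12 mm ahead
- tin_d: this tin as a body, origin at the centre of its base, axes as its mid point. Aluminium, plain brown paper band, steel slip lid (firmly on) from 84 mm up. Two of the four tins are filled, 0.40 to 0.60 kg in all; two are empty display tins, 0.10 to 0.16 kg; which is which changes and cannot be seen
- milk_jug: small steel milk jug, 80x74x76 mm, loose, standing at the front edge among the tins; origin under its middle
- teaspoon: teaspoon lying flat between two tins, 132x26x9 mm, loose; origin under its middle, x along it
- lid_stack: stack of white cup lids, 73x74x45 mm, loose, standing beyond the gift box; origin under its middle
- sachet_caddy: black caddy of sachets, 60x120x76 mm, loose, at the left edge beside the dome; origin under its middle
- tape_roll: roll of tape lying flat at the left edge, 103x101x25 mm, loose; origin under its middle
- sign_cookie: small black tag sign on a foot, 36x77x74 mm, loose and light, beyond the gift box on the right; origin under its middle
- doma_stand: cake board (310 mm across, 30 mm high) with cookies under a clear dome (282 mm across, 226 mm high with its knob), fixed, on the left behind the front row; origin under its middle. Tins must be carried round or over it

How it is judged:
By the outcome, as a careful person would: the job done as asked, in the order asked, and still so for the second after the job is handed in, with the robot touching nothing.
It also fails if it takes over 72 s, if anything falls off the work surface, if the arm or the gripper's body presses on something with over 40 N, if the wrist force passes 120 N, or if a joint passes its speed limit or range.

## Working session

There is one attempt and no reset: what is moved stays moved. The work goes in short steps, Python scripts to look and compute and a shell command to move; the robot and the scene stay as the last step left them, time stands still between calls to the robot, and variables do not carry over. Pictures are saved under pics/ and viewed, about 8 in all and at most 12, crops included, and the job is handed in when it is done.

```bash
mkdir -p pics; ls; cat > h.py <<'E'
import numpy as np, cv2, pickle
from scipy.spatial.transform import Rotation as R
from plant import monitor, imaging, order, manip
def cap(n):
    c=imaging.capture(n); c['R']=cv2.Rodrigues(np.array(c['rvec'],float))[0]; c['t']=np.array(c['tvec'],float).ravel()
    c['f']=240/np.tan(np.radians(c['vertical_fov'])/2); return c
def cloud(c):
    v,u=np.mgrid[0:480,0:640]; d=c['depth']
    P=np.dstack([(u-c['cx'])/c['f']*d,(v-c['cy'])/c['f']*d,d])
    return (P-c['t'])@c['R']
def save(c,n): cv2.imwrite('pics/'+n,c['image'][:,:,::-1])
def obs():
    o=monitor.get_obs(); print({k:np.round(o[k],3).tolist() for k in('clock','ee_pos','tool_rot','force','moment','finger_gap','joint_pos')}); return o
E
python3 - <<'E'
from h import *
o=obs(); print(R.from_rotvec(o['tool_rot']).as_matrix().round(3), manip.hold_point_z)
for n in('top','side'):
    c=cap(n); save(c,n+'0.png'); pickle.dump(c,open(n+'0.pkl','wb')); print(n,c['f'],c['cx'],c['cy'],(-c['R'].T@c['t']).round(),c['R'].round(3).tolist())
E
```

```text
pics
{'clock': 0.0, 'ee_pos': [149.862, 631.916, 230.328], 'tool_rot': [0.181, 1.563, -0.184], 'force': [-0.101, 0.555, -1.005], 'moment': [0.082, -0.063, 0.003], 'finger_gap': 85.275, 'joint_pos': [-1.381, 0.468, -0.012, 1.604, 0.006, 1.071, -0.056]}
[[-0.     0.231  0.973]
 [-0.002  0.973 -0.231]
 [-1.    -0.002  0.   ]] 18.700000000000003
top 484.08384260655083 319.9727976994046 238.74027834963115 [ 390.   95. 1289.] [[0.013, -1.0, -0.015], [-0.988, -0.011, -0.152], [0.152, 0.017, -0.988]]
side 463.5509173282489 318.896661936576 246.77675189740322 [ 667. -386.  833.] [[0.989, 0.15, 0.016], [0.135, -0.835, -0.534], [-0.067, 0.53, -0.846]]
```

View pics/top0.png

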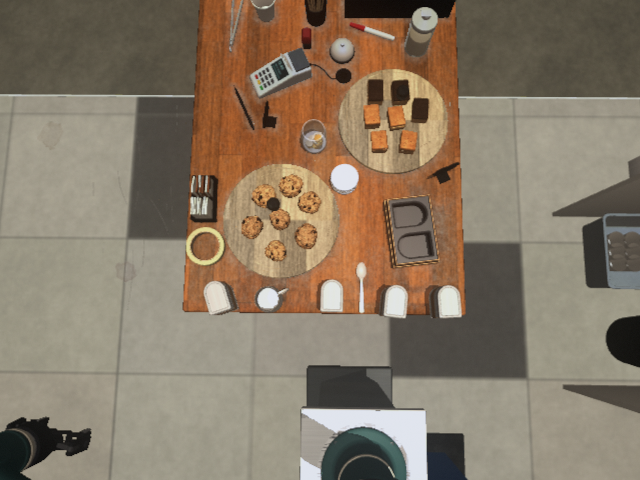

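View pics/side0.png

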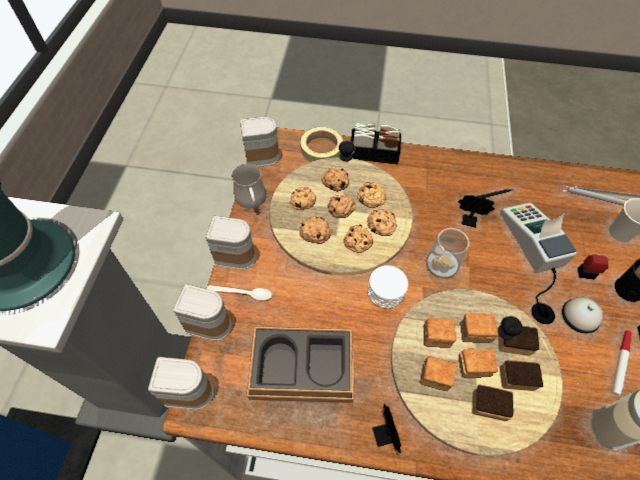

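The top view shows four tins on the front row at about (218,296), (331,295), (395,301) and (448,301). The jug is at (268,298), the spoon at (361,285), and the box at (411,230). Next I'll measure the lids and pockets.

```bash
cat > meas.py <<'E'
from h import *
def fitD(xy):
    # area centroid via raster, box orientation via minAreaRect, round end via corner emptiness
    h=cv2.minAreaRect(xy.astype(np.float32)); c=np.array(h[0]); w=h[1]; a=np.radians(h[2])
    if w[0]<w[1]: a+=np.pi/2
    ax=np.array([np.cos(a),np.sin(a)]); n=np.array([-ax[1],ax[0]])
    p=xy-c; s=p@ax; t=p@n
    k=(abs(t)>19); 
    if (s[k]>26).sum()>(s[k]<-26).sum(): ax=-ax
    return c,np.degrees(np.arctan2(ax[1],ax[0])),sorted(w),len(xy)
def tins(c,zlo=99,zhi=112,lim=(300,520)):
    P=cloud(c); m=(c['depth']>0)&(P[...,2]>zlo)&(P[...,2]<zhi)&(P[...,0]>250)&(P[...,0]<800)&(abs(P[...,1])<500)
    n,l,st,ce=cv2.connectedComponentsWithStats(m.astype(np.uint8))
    for i in range(1,n):
        if st[i,4]>250:
            q=P[l==i]; print('  tin',*[np.round(v,1) for v in fitD(q[:,:2])],'z',np.median(q[:,2]).round(1))
E
python3 - <<'E'
from meas import *
for n in('top','side'):
    c=pickle.load(open(n+'0.pkl','rb')); print(n); tins(c)
    P=cloud(c)
    m=(c['depth']>0)&(abs(P[...,2])<3)&(P[...,0]>300)&(P[...,0]<700); print(' table z',np.median(P[m][:,2]),'edge x',np.percentile(P[m][:,0],0.2))
    # box: region
    b=(P[...,0]>400)&(P[...,0]<720)&(P[...,1]<-30)&(P[...,1]>-290)
    rim=b&(P[...,2]>42)&(P[...,2]<56); fl=b&(P[...,2]>3)&(P[...,2]<14)
    for nm,m in(('rim',rim),('floor',fl)):
        k,l,st,ce=cv2.connectedComponentsWithStats(m.astype(np.uint8))
        for i in range(1,k):
            if st[i,4]>150:
                q=P[l==i]; r=cv2.minAreaRect(q[:,:2].astype(np.float32)); print(' ',nm,st[i,4],np.round(r[0],1),np.round(r[1],1),round(r[2],1),np.median(q[:,2]).round(1))
    # heights of other things near
    for nm,(x0,x1,y0,y1) in dict(jug=(300,480,170,290),spoon=(300,560,-60,20),tape=(450,600,300,420),dome=(420,760,20,360)).items():
        m=(P[...,0]>x0)&(P[...,0]<x1)&(P[...,1]>y0)&(P[...,1]<y1)&(P[...,2]>4)&(c['depth']>0)
        if m.any(): q=P[m]; print(' ',nm,q.min(0).round(),q.max(0).round())
E
```

```text
top
  tin [434.   86.1] 0.6 [53.7 77.3] 667 z 103.8
  tin [427.9 368.2] 18.9 [55.6 78.5] 654 z 103.9
  tin [422.3 -69.6] -5.4 [55.4 77.2] 661 z 103.9
  tin [ 423.2 -197.8] 3.7 [55.6 77.8] 680 z 103.6
 table z 0.08189768677209391 edge x 391.40861700176845
  rim 1424 [ 609.2 -122.6] [174.2 113. ] 7.4 46.6
  floor 539 [ 654.2 -120. ] [55.5 79.5] 7.0 7.9
  floor 564 [ 570.5 -131.3] [57.5 79.1] 7.1 8.0
  jug [391. 172.   4.] [478. 289.  80.]
  spoon [385. -60.   4.] [558.  20. 110.]
  tape [450. 300.   4.] [600. 420. 110.]
  dome [420.  20.   4.] [760. 360. 230.]
side
  tin [427.6 365. ] 17.5 [60.5 77.9] 611 z 103.2
  tin [434.3  82.5] -1.3 [57.4 78.8] 957 z 103.5
  tin [422.2 -73.1] -6.2 [55.5 79.2] 1265 z 103.7
  tin [ 423.2 -201.5] 3.0 [55.8 78.4] 1628 z 104.0
 table z 0.22526171657927874 edge x 393.17531444161597
  rim 3467 [ 608.5 -126. ] [174.3 113.3] 7.2 46.5
  floor 1233 [ 565.8 -125.7] [58.7 76.3] 7.1 8.4
  floor 1237 [ 648.6 -115.5] [58.9 75.9] 7.3 8.5
  jug [393. 192.   4.] [469. 285.  79.]
  spoon [385. -60.   4.] [554.  18. 108.]
  tape [450. 300.   4.] [600. 420. 108.]
  dome [420.  20.   4.] [760. 360. 229.]
```

```bash
cat > go.py <<'E'
# usage: go.py x y z yawdeg -> remaining shift in tool axes (mm) and turn (rad)
from h import *; import sys
def go(x,y,z,yaw):
    o=obs(); M=R.from_rotvec(o['tool_rot']).as_matrix()
    th=np.radians(yaw); Z=np.array([np.cos(th),np.sin(th),0]); X=np.array([0,0,-1.]); T=np.column_stack([X,np.cross(Z,X),Z])
    d=np.array([x,y,z])-o['ee_pos']
    print('yaw',np.degrees(np.arctan2(M[1,2],M[0,2])).round(2),'shift now-axes',(M.T@d).round(1),'turn',R.from_matrix(M.T@T).as_rotvec().round(3),'shift target-axes',(T.T@d).round(1))
if __name__=='__main__': go(*map(float,sys.argv[1:]))
E
python3 -m handwheel '[[[0,0,0],[-0.184,0,0],0.0854],[[0,0,0],[-0.184,0,0],0.0854],[[0,0,0],[-0.184,0,0],0.0854],[[0,-0.048,0.026],[0,0,0],0.0854],[[0,-0.048,0.026],[0,0,0],0.0854],[[0,-0.048,0.026],[0,0,0],0.0854],[[0,-0.048,0.026],[0,0,0],0.0854],[[0,-0.048,0.026],[0,0,0],0.0854],[[0,-0.048,0.026],[0,0,0],0.0854]]'
python3 go.py 428 366.6 230 18.2
```

```text
clock: 1.23
ee_pos: [393.4, 406.4, 226.1]
tool_rot: [-0.276, 1.56, 0.266]
force: [-0.0, 1.1, -1.2]
finger_gap: 85.9
{'clock': 1.225, 'ee_pos': [393.38, 406.429, 226.052], 'tool_rot': [-0.276, 1.56, 0.266], 'force': [-0.015, 1.091, -1.246], 'moment': [0.064, -0.057, 0.01], 'finger_gap': 85.87, 'joint_pos': [-0.831, 0.338, -0.037, 1.811, 0.016, 1.002, 1.04]}
yaw 19.74 shift now-axes [ -3.8 -49.2  19.1] turn [ 0.027 -0.007  0.005] shift target-axes [ -3.9 -48.6  20.4]
```

```bash
python3 -m handwheel '[[[0,-0.049,0.019],[0.027,-0.007,0.005],0.0854],[[0,0,0],[0,0,0],0.0854]]'
python3 go.py 428 366.6 52 18.2
```

```text
clock: 1.48
ee_pos: [432.7, 360.4, 225.5]
tool_rot: [-0.244, 1.557, 0.239]
force: [0.5, 0.5, 0.1]
finger_gap: 85.6
{'clock': 1.475, 'ee_pos': [432.655, 360.411, 225.538], 'tool_rot': [-0.244, 1.557, 0.239], 'force': [0.477, 0.537, 0.116], 'moment': [0.015, 0.031, 0.005], 'finger_gap': 85.591, 'joint_pos': [-0.751, 0.329, -0.005, 1.825, 0.005, 0.989, 1.119]}
yaw 17.62 shift now-axes [173.5   7.8  -2.6] turn [-0.01   0.     0.003] shift target-axes [173.5   7.3  -2.5]
```

```bash
python3 -m handwheel '[[[0.05,0.0075,-0.0025],[-0.01,0,0.003],0.0854],[[0,0,0],[0,0,0],0.0854]]'
python3 go.py 428 366.6 52 18.2
```

```text
clock: 1.72
ee_pos: [427.7, 367.2, 174.9]
tool_rot: [-0.248, 1.556, 0.25]
force: [-0.7, -0.7, -0.3]
finger_gap: 85.5
{'clock': 1.725, 'ee_pos': [427.734, 367.173, 174.921], 'tool_rot': [-0.248, 1.556, 0.25], 'force': [-0.725, -0.721, -0.265], 'moment': [0.041, -0.01, 0.004], 'finger_gap': 85.54, 'joint_pos': [-0.758, 0.389, -0.013, 1.869, 0.005, 0.883, 1.115]}
yaw 18.18 shift now-axes [122.9  -0.8   0. ] turn [-0.     0.    -0.001] shift target-axes [ 1.229e+02 -6.000e-01  1.000e-01]
```

Well centred. Descend, close and lift 15 mm.

```bash
python3 -m handwheel '[[[0.05,0,0],[0,0,0],0.0854],[[0.045,0,0],[0,0,0],0.0854],[[0.028,0,0],[0,0,0],0.0854],[[0,0,0],[0,0,0],0.0854]]'
python3 go.py 428 366.6 52 18.2
python3 -m handwheel '[[[0,0,0],[0,0,0],0.045],[[0,0,0],[0,0,0],0.045],[[0,0,0],[0,0,0],0.045],[[0,0,0],[0,0,0],0.045],[[0,0,0],[0,0,0],0.045]]'
python3 go.py 428 366.6 52 18.2
```

```text
clock: 2.22
ee_pos: [430.3, 374.5, 55.9]
tool_rot: [-0.246, 1.548, 0.259]
force: [0.7, -0.0, 0.3]
finger_gap: 85.6
{'clock': 2.225, 'ee_pos': [430.334, 374.516, 55.936], 'tool_rot': [-0.246, 1.548, 0.259], 'force': [0.678, -0.037, 0.296], 'moment': [0.005, 0.045, 0.019], 'finger_gap': 85.589, 'joint_pos': [-0.763, 0.568, -0.014, 1.923, 0.009, 0.639, 1.111]}
yaw 18.44 shift now-axes [ 3.8 -6.8 -4.8] turn [ 0.004  0.01  -0.007] shift target-axes [ 3.9 -6.8 -4.7]
clock: 2.85
ee_pos: [432.7, 377.6, 61.9]
tool_rot: [-0.242, 1.54, 0.263]
force: [-0.4, -0.0, -1.3]
finger_gap: 56.9
{'clock': 2.85, 'ee_pos': [432.706, 377.559, 61.884], 'tool_rot': [-0.242, 1.54, 0.263], 'force': [-0.391, -0.048, -1.305], 'moment': [-0.059, 0.034, -0.038], 'finger_gap': 56.942, 'joint_pos': [-0.763, 0.559, -0.014, 1.919, 0.009, 0.643, 1.11]}
yaw 18.48 shift now-axes [ 9.6 -9.  -8.1] turn [ 0.005  0.017 -0.011] shift target-axes [ 9.9 -8.9 -7.9]
```

```bash
python3 -m handwheel '[[[-0.02,0,0],[0,0,0],0.045],[[0,0,0],[0,0,0],0.045],[[0,0,0],[0,0,0],0.045]]'
cat > look.py <<'E'
from meas import *
import sys
for n in('top','side'):
    c=cap(n); print(n); tins(c,99,float(sys.argv[1]) if len(sys.argv)>1 else 160)
    if len(sys.argv)>2: save(c,n+sys.argv[2]+'.png')
o=obs(); M=R.from_rotvec(o['tool_rot']).as_matrix(); print('yaw',np.degrees(np.arctan2(M[1,2],M[0,2])).round(2))
E
python3 look.py 160 1
```

```text
clock: 3.22
ee_pos: [431.8, 376.7, 81.3]
tool_rot: [-0.243, 1.542, 0.262]
force: [0.5, -0.6, -1.9]
finger_gap: 57.2
top
  tin [434.1  86.1] 0.7 [53.8 77.5] 664 z 103.7
  tin [422.3 -69.3] -5.5 [54.8 77.1] 662 z 103.7
  tin [ 423.2 -198.6] 1.9 [56.1 77.2] 673 z 103.5
side
  tin [430.  352.4] -76.0 [80.3 92.2] 702 z 125.7
  tin [434.  83.] 0.1 [57.1 79.1] 961 z 103.6
  tin [422.6 -73.1] -5.9 [55.3 79. ] 1269 z 103.7
  tin [ 423.1 -201.3] 3.2 [55.4 79.1] 1629 z 103.9
{'clock': 3.325, 'ee_pos': [431.984, 376.879, 81.283], 'tool_rot': [-0.243, 1.542, 0.262], 'force': [-0.391, -0.493, -1.013], 'moment': [-0.011, 0.022, -0.011], 'finger_gap': 57.054, 'joint_pos': [-0.763, 0.528, -0.015, 1.913, 0.009, 0.681, 1.111]}
yaw 18.47
```

View pics/side1.png

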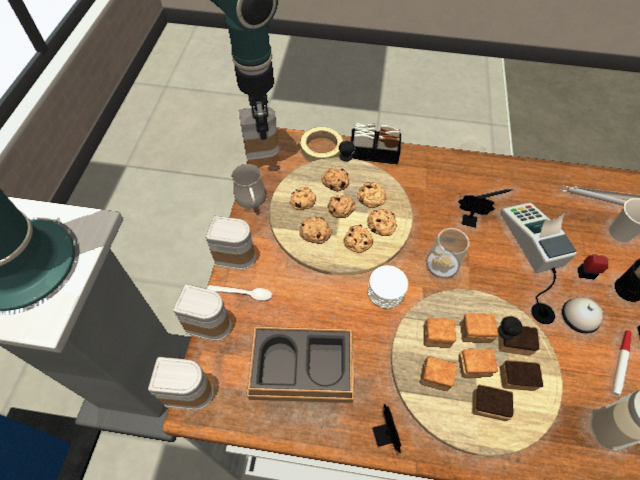

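Lifted weight reads only about 1–1.5 N, so tin d is empty. The jaws had drifted about 9 mm, so I'll take that out while setting it back.

```bash
python3 -m handwheel '[[[0,-0.009,-0.0015],[0.004,0.016,-0.01],0.045],[[0.012,0,0],[0,0,0],0.045],[[0,0,0],[0,0,0],0.045]]'
python3 go.py 428 366.6 60 18.2
```

```text
clock: 3.7
ee_pos: [433.0, 366.3, 67.0]
tool_rot: [-0.251, 1.559, 0.248]
force: [-0.4, -0.5, -0.8]
finger_gap: 57.1
{'clock': 3.7, 'ee_pos': [433.011, 366.323, 66.99], 'tool_rot': [-0.251, 1.559, 0.248], 'force': [-0.432, -0.485, -0.773], 'moment': [-0.072, -0.029, -0.025], 'finger_gap': 57.097, 'joint_pos': [-0.753, 0.552, -0.011, 1.916, 0.01, 0.677, 1.119]}
yaw 18.21 shift now-axes [ 7.   1.8 -4.7] turn [ 0.    -0.003  0.002] shift target-axes [ 7.   1.8 -4.7]
```

```bash
python3 -m handwheel '[[[0.005,0.002,0],[0,0,0],0.045],[[0.002,0,0],[0,0,0],0.045]]'
python3 -m handwheel '[[[0.001,0,0],[0,0,0],0.045],[[0.001,0,0],[0,0,0],0.045]]'
python3 go.py 428 366.6 60 18.2
```

```text
clock: 3.95
ee_pos: [432.2, 368.5, 59.3]
tool_rot: [-0.252, 1.56, 0.248]
force: [-1.6, -2.6, 8.8]
finger_gap: 57.0
clock: 4.2
ee_pos: [433.0, 368.7, 59.1]
tool_rot: [-0.251, 1.558, 0.248]
force: [-2.2, -1.9, 8.2]
finger_gap: 56.6
{'clock': 4.2, 'ee_pos': [433.01, 368.72, 59.071], 'tool_rot': [-0.251, 1.558, 0.248], 'force': [-2.207, -1.889, 8.183], 'moment': [-0.547, 0.404, -0.033], 'finger_gap': 56.641, 'joint_pos': [-0.756, 0.566, -0.011, 1.916, 0.01, 0.663, 1.116]}
yaw 18.23 shift now-axes [-0.9 -0.4 -5.4] turn [ 0.    -0.002  0.002] shift target-axes [-0.9 -0.4 -5.4]
```

```bash
python3 -m handwheel '[[[0,0,0],[0,0,0],0.0854],[[0,0,0],[0,0,0],0.0854],[[0,0,0],[0,0,0],0.0854],[[-0.0625,0,0],[0,0,0],0.0854],[[-0.0625,0,0],[0,0,0],0.0854],[[-0.0625,0,0],[0.16,0,0],0.0854],[[0,0,0],[0.16,0,0],0.0854],[[0,-0.05,0],[0,0,0],0.0854],[[0,-0.05,0],[0,0,0],0.0854],[[0,-0.05,0],[0,0,0],0.0854]]'
python3 look.py 112
python3 go.py 434 84.5 240 0
```

```text
clock: 5.45
ee_pos: [431.2, 220.6, 251.2]
tool_rot: [0.003, 1.572, -0.003]
force: [0.6, -0.3, 0.0]
finger_gap: 85.5
top
  tin [434.1  86.1] 0.7 [53.7 77.6] 665 z 103.8
  tin [422.3 -69.1] -5.7 [55.1 77.1] 660 z 103.7
  tin [ 423.2 -198.2] 1.1 [55.4 77. ] 680 z 103.6
side
  tin [428.2 359.8] 18.4 [58.4 78. ] 620 z 103.2
  tin [434.1  82.4] -0.9 [56.  79.3] 959 z 103.5
  tin [422.6 -73.3] -6.6 [55.2 79.1] 1261 z 103.7
  tin [ 423.  -201.4] 2.8 [55.4 79.2] 1632 z 103.8
{'clock': 5.55, 'ee_pos': [431.684, 216.183, 251.192], 'tool_rot': [0.008, 1.573, -0.012], 'force': [0.431, 0.126, 0.698], 'moment': [0.073, -0.026, 0.025], 'finger_gap': 85.823, 'joint_pos': [-0.641, 0.16, 0.118, 1.984, -0.021, 1.002, 1.046]}
yaw -0.71
{'clock': 5.55, 'ee_pos': [431.684, 216.183, 251.192], 'tool_rot': [0.008, 1.573, -0.012], 'force': [0.431, 0.126, 0.698], 'moment': [0.073, -0.026, 0.025], 'finger_gap': 85.823, 'joint_pos': [-0.641, 0.16, 0.118, 1.984, -0.021, 1.002, 1.046]}
yaw -0.71 shift now-axes [  11.5 -131.6    4. ] turn [-0.012 -0.002  0.002] shift target-axes [  11.2 -131.7    2.3]
```

```bash
python3 -m handwheel '[[[0.01,-0.055,0.002],[-0.006,0,0],0.0854],[[0.02,-0.055,0],[0,0,0],0.0854],[[0.02,-0.012,0],[0,0,0],0.0854],[[0,0,0],[0,0,0],0.0854]]'
python3 go.py 434 84.5 52 0
python3 - <<'E'
from meas import *
c=cap('top'); tins(c,99,112)
E
```

```text
clock: 6.05
ee_pos: [433.6, 92.6, 201.3]
tool_rot: [0.004, 1.569, -0.004]
force: [-0.2, 0.6, 1.1]
finger_gap: 85.8
{'clock': 6.05, 'ee_pos': [433.638, 92.565, 201.285], 'tool_rot': [0.004, 1.569, -0.004], 'force': [-0.222, 0.573, 1.106], 'moment': [0.032, 0.015, 0.038], 'finger_gap': 85.766, 'joint_pos': [-0.474, 0.151, 0.206, 2.129, -0.04, 0.863, 1.321]}
yaw -0.31 shift now-axes [ 1.493e+02 -8.100e+00  1.000e-01] turn [-0.005  0.002 -0.   ] shift target-axes [149.3  -8.1   0.4]
  tin [428.1 363.2] 19.1 [55.2 78.4] 663 z 104.1
  tin [422.3 -69.5] -5.3 [55.3 77.3] 675 z 103.7
  tin [ 423.2 -198. ] 0.8 [55.7 76.9] 668 z 103.6
```

```bash
python3 -m handwheel '[[[0.05,-0.0065,0],[-0.005,0,0],0.0854],[[0.05,0,0],[0,0,0],0.0854],[[0.03,0,0],[0,0,0],0.0854],[[0.01,0,0],[0,0,0],0.0854]]'
python3 go.py 434 86 53 0
```

```text
clock: 6.6
ee_pos: [441.5, 95.2, 63.2]
tool_rot: [-0.002, 1.555, 0.014]
force: [-0.2, -0.1, 0.3]
finger_gap: 85.1
{'clock': 6.6, 'ee_pos': [441.453, 95.155, 63.165], 'tool_rot': [-0.002, 1.555, 0.014], 'force': [-0.208, -0.131, 0.312], 'moment': [-0.057, 0.035, 0.004], 'finger_gap': 85.147, 'joint_pos': [-0.426, 0.408, 0.166, 2.213, -0.14, 0.513, 1.428]}
yaw 0.56 shift now-axes [10.  -9.2 -7.7] turn [ 0.01   0.016 -0.007] shift target-axes [10.2 -9.2 -7.5]
```

```bash
python3 -m handwheel '[[[0.009,-0.009,-0.0075],[0.01,0.016,-0.007],0.0854],[[0.001,0,0],[0,0,0],0.0854]]'
python3 go.py 434 86 53 0
```

```text
clock: 6.85
ee_pos: [434.9, 87.1, 53.6]
tool_rot: [0.0, 1.571, 0.002]
force: [-0.2, -0.9, 0.9]
finger_gap: 85.5
{'clock': 6.85, 'ee_pos': [434.921, 87.109, 53.599], 'tool_rot': [0.0, 1.571, 0.002], 'force': [-0.244, -0.885, 0.854], 'moment': [-0.005, -0.01, -0.004], 'finger_gap': 85.458, 'joint_pos': [-0.414, 0.425, 0.167, 2.223, -0.144, 0.503, 1.436]}
yaw 0.06 shift now-axes [ 0.6 -1.1 -0.9] turn [ 0.001  0.    -0.001] shift target-axes [ 0.6 -1.1 -0.9]
```

```bash
python3 -m handwheel '[[[0.001,-0.001,-0.001],[0,0,0],0.045],[[0.001,0,0],[0,0,0],0.045],[[0.001,0,0],[0,0,0],0.045],[[0,0,0],[0,0,0],0.045]]'
python3 go.py 434 86 53 0
python3 -m handwheel '[[[-0.02,0,0],[0,0,0],0.045],[[0,0,0],[0,0,0],0.045],[[0,0,0],[0,0,0],0.045]]'
python3 look.py 160;  python3 go.py 434 86 53 0
```

```text
clock: 7.35
ee_pos: [435.0, 86.0, 53.6]
tool_rot: [0.001, 1.567, 0.002]
force: [-0.3, 0.1, -5.8]
finger_gap: 55.1
{'clock': 7.35, 'ee_pos': [434.966, 85.953, 53.595], 'tool_rot': [0.001, 1.567, 0.002], 'force': [-0.318, 0.138, -5.798], 'moment': [-0.001, 0.011, 0.036], 'finger_gap': 55.126, 'joint_pos': [-0.411, 0.423, 0.166, 2.226, -0.145, 0.498, 1.44]}
yaw 0.03 shift now-axes [ 0.6  0.  -1. ] turn [ 0.001  0.003 -0.002] shift target-axes [ 0.6  0.  -1. ]
clock: 7.72
ee_pos: [433.5, 85.6, 72.9]
tool_rot: [0.001, 1.57, 0.002]
force: [0.4, -0.1, -5.2]
finger_gap: 55.4
top
  tin [428.1 362.9] 18.2 [55.2 78.5] 660 z 103.9
  tin [422.3 -69.3] -5.5 [55.4 77.1] 672 z 103.5
  tin [ 423.2 -198.2] 1.0 [55.8 76.9] 670 z 103.6
side
  tin [427.9 360.4] 18.2 [59.5 78.2] 622 z 103.3
  tin [446.9  67.8] -104.7 [ 43.6 105.4] 819 z 124.0
  tin [422.5 -72.8] -6.2 [55.2 78.4] 1264 z 103.8
  tin [ 423.2 -201.6] 2.7 [54.7 79.4] 1629 z 103.9
{'clock': 7.825, 'ee_pos': [433.695, 85.645, 72.872], 'tool_rot': [0.001, 1.569, 0.002], 'force': [-0.012, 0.102, -4.993], 'moment': [0.011, -0.02, -0.01], 'finger_gap': 55.592, 'joint_pos': [-0.423, 0.382, 0.179, 2.221, -0.131, 0.546, 1.426]}
yaw 0.03
{'clock': 7.825, 'ee_pos': [433.695, 85.645, 72.872], 'tool_rot': [0.001, 1.569, 0.002], 'force': [-0.012, 0.102, -4.993], 'moment': [0.011, -0.02, -0.01], 'finger_gap': 55.592, 'joint_pos': [-0.423, 0.382, 0.179, 2.221, -0.131, 0.546, 1.426]}
yaw 0.03 shift now-axes [19.9  0.3  0.3] turn [ 0.     0.001 -0.002] shift target-axes [19.9  0.4  0.3]
```

Tin b weighs about 5 N, so it is full. I'll carry it up and away from the dome, then turn it for pocket 2.

```bash
python3 -m handwheel '[[[-0.06,0,0],[0,0,0],0.045],[[-0.06,0,0],[0,0,0],0.045],[[0,-0.05,0],[0,0,0],0.045],[[0,-0.05,0],[0,0,0],0.045],[[0,0,0.02],[0.18,0,0],0.045],[[0,0,0.02],[0.18,0,0],0.045],[[0,0,0],[0.18,0,0],0.045],[[0,0,0],[0.18,0,0],0.045],[[0,0,0],[0.18,0,0],0.045],[[0,0,0],[0.18,0,0],0.045]]'
python3 go.py 650 -119 190 -82.8
```

```text
clock: 9.07
ee_pos: [470.4, -22.4, 188.4]
tool_rot: [0.857, 1.401, -0.873]
force: [-0.2, -0.8, -5.1]
finger_gap: 55.0
{'clock': 9.075, 'ee_pos': [470.404, -22.373, 188.363], 'tool_rot': [0.857, 1.401, -0.873], 'force': [-0.161, -0.763, -5.11], 'moment': [-0.016, -0.043, -0.016], 'finger_gap': 55.029, 'joint_pos': [-0.444, 0.234, 0.481, 2.087, -0.136, 0.863, 0.575]}
yaw -63.64 shift now-axes [ -3.5 118.  166.3] turn [0.334 0.    0.013] shift target-axes [ -1.6 166.1 118.4]
```

```bash
python3 -m handwheel '[[[0,0,0],[0.167,0,0.006],0.045],[[0,0,0],[0.13,0,0.006],0.045],[[0,0.041,0.029],[0,0,0],0.045],[[0,0.041,0.029],[0,0,0],0.045],[[0,0.041,0.029],[0,0,0],0.045],[[0,0.035,0.025],[0,0,0],0.045],[[0,0,0],[0,0,0],0.045],[[0,0,0],[0,0,0],0.045]]'
python3 go.py 650 -119 190 -82.8
```

```text
clock: 10.07
ee_pos: [642.6, -108.5, 176.3]
tool_rot: [1.086, 1.293, -1.105]
force: [0.7, -0.3, -6.8]
finger_gap: 55.2
{'clock': 10.075, 'ee_pos': [642.604, -108.47, 176.334], 'tool_rot': [1.086, 1.293, -1.105], 'force': [0.72, -0.301, -6.808], 'moment': [0.046, -0.019, -0.053], 'finger_gap': 55.17, 'joint_pos': [-0.25, 0.571, 0.517, 1.659, -0.316, 1.015, 0.528]}
yaw -81.05 shift now-axes [-13.8   5.4  11.5] turn [ 0.03  -0.003  0.018] shift target-axes [-13.7   6.   11.4]
```

```bash
python3 -m handwheel '[[[0.025,0.006,0.0115],[0.03,-0.003,0.018],0.045],[[0.028,0,0],[0,0,0],0.045],[[0.001,0,0],[0,0,0],0.045]]'
cat > box.py <<'E'
from meas import *
import sys
pz=float(sys.argv[1])  # tin base height
for n in('side','top'):
    c=cap(n); P=cloud(c); 
    if len(sys.argv)>2: save(c,n+sys.argv[2]+'.png')
    reg=(abs(P[...,0]-610)<160)&(abs(P[...,1]+120)<140)&(c['depth']>0)
    for lo,hi in((pz+5,pz+30),(pz+30,pz+60)):
        q=P[reg&(P[...,2]>lo)&(P[...,2]<hi)]; a=np.radians(7.2); u=q[:,0]*np.cos(a)+q[:,1]*np.sin(a); v=-q[:,0]*np.sin(a)+q[:,1]*np.cos(a)
        print(n,lo,hi,len(q),'u rng',np.percentile(u,[1,99]).round(1),'v rng',np.percentile(v,[1,99]).round(1))
o=obs();a=np.radians(7.2);x,y,z=o['ee_pos'];print('tcp u,v',x*np.cos(a)+y*np.sin(a),-x*np.sin(a)+y*np.cos(a))
for x,y in((609.2,-122.6),(608.5,-126)): print('box u,v',x*np.cos(a)+y*np.sin(a),-x*np.sin(a)+y*np.cos(a))
E
python3 go.py 650 -119 120 -82.8; python3 box.py 65 2
```

```text
clock: 10.45
ee_pos: [647.6, -116.3, 120.0]
tool_rot: [1.116, 1.27, -1.115]
force: [0.1, -0.9, -6.3]
finger_gap: 55.3
{'clock': 10.45, 'ee_pos': [647.587, -116.313, 120.045], 'tool_rot': [1.116, 1.27, -1.115], 'force': [0.06, -0.861, -6.269], 'moment': [0.033, 0.014, -0.026], 'finger_gap': 55.326, 'joint_pos': [-0.218, 0.64, 0.492, 1.689, -0.368, 0.908, 0.549]}
yaw -82.7 shift now-axes [0.  2.1 3. ] turn [ 0.002 -0.002  0.002] shift target-axes [0.  2.1 3. ]
side 70.0 95.0 409 u rng [419.5 736.8] v rng [-304.6 -122.6]
side 95.0 125.0 548 u rng [420.  650.6] v rng [-276.7 -114.2]
top 70.0 95.0 40 u rng [500.  652.4] v rng [-214.2 -153.7]
top 95.0 125.0 115 u rng [421.6 651.5] v rng [-269.7 -153.8]
{'clock': 10.55, 'ee_pos': [649.755, -117.329, 122.754], 'tool_rot': [1.117, 1.265, -1.112], 'force': [0.689, 0.452, -4.614], 'moment': [0.073, -0.017, -0.01], 'finger_gap': 55.394, 'joint_pos': [-0.218, 0.637, 0.493, 1.686, -0.368, 0.908, 0.549]}
tcp u,v 629.9267242178723 -197.83933254588493
box u,v 589.0304216057963 -197.98626826852916
box u,v 587.9098083207574 -201.27172498950335
```

View pics/side2.png

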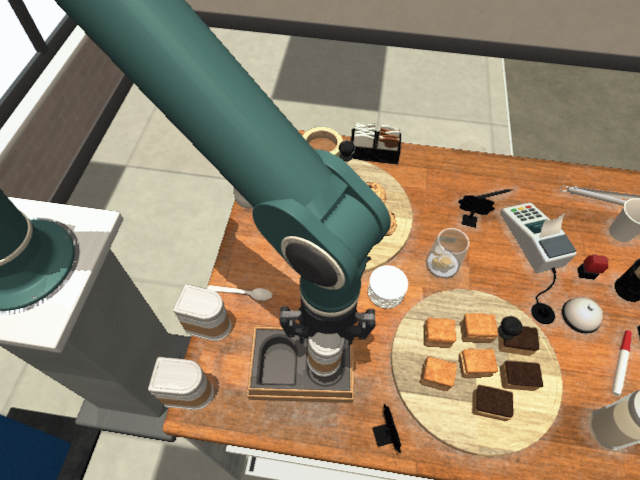

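The side view shows the tin's round end at about (325,355), above the right-hand pocket. I'll fit the round end against the box.

```bash
cat > arc.py <<'E'
from meas import *
from scipy.optimize import least_squares
import sys
zlo,zhi,u0,s=map(float,sys.argv[1:5])  # z band, expected u centre, s=-1 round end to -v, +1 to +v
a=np.radians(7.2)
for n in('side','top'):
    c=cap(n); P=cloud(c); u=P[...,0]*np.cos(a)+P[...,1]*np.sin(a); v=-P[...,0]*np.sin(a)+P[...,1]*np.cos(a)
    rim=(c['depth']>0)&(abs(u-588)<110)&(abs(v+199)<75)&(P[...,2]>48)&(P[...,2]<55)
    m=(c['depth']>0)&(abs(u-u0)<36)&(abs(v+199)<60)&(P[...,2]>zlo)&(P[...,2]<zhi)
    q=np.c_[u[m],v[m]]
    print(n,m.sum(),'u',np.percentile(q[:,0],[2,98]).round(1),'v',np.percentile(q[:,1],[2,98]).round(1))
    f=q[q[:,1]*s>-199*s+15] # round end only
    if len(f)>20:
        r=least_squares(lambda p:np.hypot(f[:,0]-p[0],f[:,1]-p[1])-28,[u0,-199+12*s],loss='soft_l1')
        print('  n',len(f),'tin centre u,v',(r.x-[0,12*s]).round(1),'rms',np.sqrt(np.mean(r.fun**2)).round(2),'rim',np.percentile(u[rim],[1,99]).round(1),np.percentile(v[rim],[1,99]).round(1))
E
python3 arc.py 75 120 630 -1; python3 go.py 650 -119 120 -82.8
```

```text
side 269 u [603.  654.2] v [-237.3 -218.1]
  n 268 tin centre u,v [ 629.1 -196.8] rms 0.44 rim [501.4 674.9] [-257.7 -146.1]
top 75 u [603. 654.] v [-162.4 -154.7]
{'clock': 10.65, 'ee_pos': [650.877, -117.737, 123.985], 'tool_rot': [1.118, 1.262, -1.111], 'force': [0.102, -0.509, -5.387], 'moment': [0.011, -0.024, 0.003], 'finger_gap': 55.701, 'joint_pos': [-0.218, 0.636, 0.494, 1.685, -0.368, 0.908, 0.549]}
yaw -82.72 shift now-axes [ 4.  -1.1  1.1] turn [ 0.001  0.    -0.006] shift target-axes [ 4.  -1.   1.1]
```

```bash
python3 -m handwheel '[[[0.006,0.001,0.004],[0.001,0,-0.006],0.045],[[0.008,0,0],[0,0,0],0.045],[[0.008,0,0],[0,0,0],0.045]]'
python3 arc.py 65 110 630 -1; python3 go.py 651.5 -121.8 62 -82.8
```

```text
clock: 11.02
ee_pos: [654.2, -121.9, 103.6]
tool_rot: [1.117, 1.262, -1.113]
force: [-0.0, -0.1, -4.7]
finger_gap: 55.7
side 259 u [606.3 657.9] v [-242.5 -220.5]
  n 259 tin centre u,v [ 633.1 -202. ] rms 0.37 rim [501.5 674.9] [-257.6 -146. ]
top 62 u [606.4 656.5] v [-162.5 -159.2]
{'clock': 11.125, 'ee_pos': [653.286, -121.762, 102.63], 'tool_rot': [1.116, 1.264, -1.114], 'force': [-0.002, 0.394, -4.732], 'moment': [-0.015, 0.066, -0.022], 'finger_gap': 55.389, 'joint_pos': [-0.203, 0.669, 0.482, 1.683, -0.382, 0.882, 0.562]}
yaw -82.76 shift now-axes [40.6 -1.9 -0.2] turn [ 0.001  0.001 -0.002] shift target-axes [40.6 -1.8 -0.2]
```

```bash
python3 -m handwheel '[[[0.008,-0.002,-0.0005],[0.001,0.001,-0.002],0.045],[[0.007,-0.001,0],[0,0,0],0.045]]'
python3 go.py 651.5 -121.8 62 -82.8
python3 arc.py 65 90 630 -1
```

```text
clock: 11.38
ee_pos: [650.4, -121.6, 87.0]
tool_rot: [1.117, 1.266, -1.116]
force: [1.2, -0.4, -5.6]
finger_gap: 55.2
{'clock': 11.375, 'ee_pos': [650.402, -121.624, 87.049], 'tool_rot': [1.117, 1.266, -1.116], 'force': [1.173, -0.386, -5.565], 'moment': [0.044, 0.037, 0.004], 'finger_gap': 55.182, 'joint_pos': [-0.197, 0.686, 0.473, 1.695, -0.393, 0.855, 0.571]}
yaw -82.82 shift now-axes [25.   1.   0.3] turn [-0.    -0.    -0.001] shift target-axes [25.   1.1  0.3]
side 139 u [603.1 653.5] v [-241.9 -222.4]
  n 139 tin centre u,v [ 629.2 -201.4] rms 0.34 rim [501.4 674.9] [-257.7 -145.7]
top 36 u [603.8 653. ] v [-160.7 -158.8]
```

The tin is entering the pocket freely and lines up with the pocket centre to within 0.5 mm. Continue down.

```bash
python3 -m handwheel '[[[0.008,0.0005,0],[0,0,0],0.045],[[0.008,0,0],[0,0,0],0.045]]'
python3 go.py 651.5 -121.8 62 -82.8
```

```text
clock: 11.72
ee_pos: [651.2, -121.7, 70.5]
tool_rot: [1.117, 1.265, -1.115]
force: [-0.1, 0.4, -6.0]
finger_gap: 55.1
{'clock': 11.725, 'ee_pos': [651.208, -121.678, 70.477], 'tool_rot': [1.117, 1.265, -1.115], 'force': [-0.119, 0.373, -5.956], 'moment': [-0.023, -0.008, 0.017], 'finger_gap': 55.129, 'joint_pos': [-0.189, 0.709, 0.462, 1.699, -0.405, 0.829, 0.579]}
yaw -82.82 shift now-axes [8.5 0.3 0.2] turn [-0.    -0.    -0.001] shift target-axes [8.5 0.3 0.2]
```

```bash
python3 -m handwheel '[[[0.005,0,0],[0,0,0],0.045],[[0.004,0,0],[0,0,0],0.045]]'
python3 -m handwheel '[[[0.002,0,0],[0,0,0],0.045]]'
python3 go.py 651.5 -121.8 62 -82.8
```

```text
clock: 11.98
ee_pos: [651.0, -121.6, 61.5]
tool_rot: [1.117, 1.267, -1.116]
force: [-9.1, 2.7, 25.4]
finger_gap: 55.2
clock: 12.1
ee_pos: [651.0, -121.6, 61.5]
tool_rot: [1.118, 1.268, -1.115]
force: [-7.9, 2.3, 15.1]
finger_gap: 55.8
{'clock': 12.1, 'ee_pos': [651.013, -121.638, 61.536], 'tool_rot': [1.118, 1.268, -1.115], 'force': [-7.942, 2.347, 15.109], 'moment': [0.31, 1.734, -0.042], 'finger_gap': 55.813, 'joint_pos': [-0.183, 0.721, 0.455, 1.7, -0.412, 0.818, 0.585]}
yaw -82.81 shift now-axes [-0.5  0.5  0.2] turn [-0.    -0.002 -0.   ] shift target-axes [-0.5  0.5  0.2]
```

Seated on the floor. Release, rise, and turn for tin c with the tool yaw reversed for pocket 1.

```bash
python3 -m handwheel '[[[-0.001,0,0],[0,0,0],0.072],[[0,0,0],[0,0,0],0.072],[[-0.03,0,0],[0,0,0],0.072],[[-0.06,0,0],[0,0,0],0.072],[[-0.05,0,0],[0.1,0,0],0.0854],[[0,0,0],[0.18,0,0],0.0854],[[0,0,0],[0.18,0,0],0.0854],[[0,0,0],[0.18,0,0],0.0854],[[0,0,0],[0.18,0,0],0.0854],[[0,0,0],[0.18,0,0],0.0854]]'
python3 -m handwheel '[[[0,0,0],[0.18,0,0],0.0854],[[0,0,0],[0.18,0,0],0.0854],[[0,0,0],[0.18,0,0],0.0854],[[0,0,0],[0.18,0,0],0.0854],[[0,0,0],[0,0,0],0.0854]]'
python3 go.py 422.5 -70 200 174; python3 look.py 125
```

```text
clock: 13.35
ee_pos: [656.1, -123.4, 213.1]
tool_rot: [1.852, 0.63, -1.823]
force: [-0.5, 0.9, -0.1]
finger_gap: 85.4
clock: 13.98
ee_pos: [658.1, -123.2, 214.6]
tool_rot: [-2.204, 0.084, 2.16]
force: [0.1, -0.0, -0.2]
finger_gap: 85.2
{'clock': 13.975, 'ee_pos': [658.059, -123.191, 214.63], 'tool_rot': [-2.204, 0.084, 2.16], 'force': [0.141, -0.039, -0.243], 'moment': [0.062, 0.024, -0.003], 'finger_gap': 85.232, 'joint_pos': [-0.497, 0.671, 0.965, 1.628, -0.603, 1.144, -1.033]}
yaw 175.57 shift now-axes [  9.9 -34.8 239.2] turn [ 0.027 -0.02   0.001] shift target-axes [ 14.6 -28.3 239.8]
top
  tin [428.1 363.3] 18.8 [55.2 78.5] 659 z 104.0
  tin [ 423.3 -197.9] 2.2 [55.3 77.6] 674 z 103.7
side
  tin [422.5 -72.8] -5.5 [55.6 79.5] 1264 z 103.7
  tin [ 649.6 -122.3] -82.9 [53.8 78.3] 696 z 112.1
  tin [ 423.5 -201.5] 3.0 [54.8 78.7] 1638 z 103.9
{'clock': 14.075, 'ee_pos': [657.968, -123.248, 214.74], 'tool_rot': [-2.204, 0.082, 2.16], 'force': [-0.449, 0.47, -0.1], 'moment': [-0.009, 0.011, 0.01], 'finger_gap': 85.473, 'joint_pos': [-0.497, 0.67, 0.964, 1.628, -0.603, 1.144, -1.031]}
yaw 175.64
```

```bash
python3 -m handwheel '[[[0.002,-0.008,0.058],[0.013,-0.01,0],0.0854],[[0.002,-0.008,0.058],[0.013,-0.01,0],0.0854],[[0.002,-0.008,0.058],[0,0,0],0.0854],[[0.002,-0.004,0.05],[0,0,0],0.0854],[[0,0,0],[0,0,0],0.0854],[[0,0,0],[0,0,0],0.0854]]'
python3 go.py 422.5 -71 160 174
```

```text
clock: 14.82
ee_pos: [432.8, -74.2, 203.6]
tool_rot: [-2.179, 0.085, 2.174]
force: [0.3, 0.6, -0.8]
finger_gap: 85.5
{'clock': 14.825, 'ee_pos': [432.765, -74.243, 203.614], 'tool_rot': [-2.179, 0.085, 2.174], 'force': [0.337, 0.577, -0.838], 'moment': [-0.057, -0.02, -0.026], 'finger_gap': 85.489, 'joint_pos': [-0.965, 0.269, 1.243, 2.175, -0.333, 0.904, -1.177]}
yaw 175.22 shift now-axes [43.6 -2.1 10.6] turn [ 0.021 -0.002  0.005] shift target-axes [43.6 -2.2 10.5]
```

```bash
python3 -m handwheel '[[[0.04,-0.0015,0.0105],[0.02,0,0.005],0.0854],[[0.02,0,0],[0,0,0],0.0854],[[0.03,0,0],[0,0,0],0.0854]]'
python3 go.py 422.5 -71 53 174
```

```text
clock: 15.2
ee_pos: [430.0, -73.3, 113.6]
tool_rot: [-2.184, 0.11, 2.158]
force: [-0.4, 0.5, -0.1]
finger_gap: 85.3
{'clock': 15.2, 'ee_pos': [429.995, -73.273, 113.639], 'tool_rot': [-2.184, 0.11, 2.158], 'force': [-0.423, 0.476, -0.051], 'moment': [0.023, -0.023, 0.03], 'finger_gap': 85.26, 'joint_pos': [-0.743, 0.436, 1.015, 2.256, -0.578, 0.718, -0.991]}
yaw 174.3 shift now-axes [60.5 -1.6  8.4] turn [ 0.005 -0.012 -0.001] shift target-axes [60.6 -1.5  7.7]
```

```bash
python3 -m handwheel '[[[0.03,-0.0015,0.0075],[0.005,-0.012,0],0.0854],[[0.025,0,0.001],[0,0,0],0.0854]]'
python3 go.py 422.5 -71 53 174
```

```text
clock: 15.45
ee_pos: [425.1, -73.1, 56.0]
tool_rot: [-2.17, 0.116, 2.169]
force: [0.5, 0.6, -0.0]
finger_gap: 85.7
{'clock': 15.45, 'ee_pos': [425.092, -73.084, 55.973], 'tool_rot': [-2.17, 0.116, 2.169], 'force': [0.484, 0.622, -0.034], 'moment': [0.062, -0.037, -0.039], 'finger_gap': 85.666, 'joint_pos': [-0.61, 0.541, 0.858, 2.282, -0.733, 0.616, -0.87]}
yaw 174.06 shift now-axes [ 3.  -1.8  2.8] turn [ 0.001 -0.001 -0.003] shift target-axes [ 3.  -1.8  2.8]
```

```bash
python3 -m handwheel '[[[0.003,-0.002,0.0025],[0,0,0],0.0854],[[0.0005,0,0],[0,0,0],0.045],[[0.001,0,0],[0,0,0],0.045],[[0.001,0,0],[0,0,0],0.045],[[0,0,0],[0,0,0],0.045]]'
python3 go.py 422.5 -71 53 174
python3 -m handwheel '[[[-0.02,0,0],[0,0,0],0.045],[[0,0,0],[0,0,0],0.045],[[0,0,0],[0,0,0],0.045]]'
python3 go.py 422.5 -71 53 174
```

```text
clock: 16.08
ee_pos: [425.4, -73.0, 52.0]
tool_rot: [-2.171, 0.116, 2.167]
force: [0.2, 0.6, -1.0]
finger_gap: 55.9
{'clock': 16.075, 'ee_pos': [425.385, -72.953, 51.998], 'tool_rot': [-2.171, 0.116, 2.167], 'force': [0.19, 0.607, -0.993], 'moment': [0.01, -0.015, -0.036], 'finger_gap': 55.896, 'joint_pos': [-0.601, 0.548, 0.847, 2.283, -0.747, 0.608, -0.86]}
yaw 174.03 shift now-axes [-1.  -1.6  3.1] turn [ 0.001 -0.002 -0.002] shift target-axes [-1.  -1.6  3.1]
clock: 16.45
ee_pos: [426.7, -72.2, 73.2]
tool_rot: [-2.175, 0.113, 2.164]
force: [0.1, -0.3, -1.2]
finger_gap: 55.6
{'clock': 16.45, 'ee_pos': [426.663, -72.193, 73.182], 'tool_rot': [-2.175, 0.113, 2.164], 'force': [0.084, -0.331, -1.209], 'moment': [0.011, 0.008, -0.032], 'finger_gap': 55.567, 'joint_pos': [-0.651, 0.509, 0.906, 2.277, -0.689, 0.646, -0.906]}
yaw 174.14 shift now-axes [20.2 -0.8  4.4] turn [ 0.002 -0.005 -0.002] shift target-axes [20.2 -0.8  4.3]
```

Tin c is empty at about 1.2 N, so tin a (far right) must be the second full one; I'll feel it too. Set c back down.

```bash
python3 -m handwheel '[[[0.008,0.001,0.001],[0,0,0],0.045],[[0.008,0,0],[0,0,0],0.045],[[0.004,0,0],[0,0,0],0.045],[[0.001,0,0],[0,0,0],0.045]]'
python3 go.py 425.4 -73 52 174
```

```text
clock: 16.95
ee_pos: [425.4, -72.8, 51.0]
tool_rot: [-2.172, 0.109, 2.165]
force: [-11.4, 4.9, 54.1]
finger_gap: 55.5
{'clock': 16.95, 'ee_pos': [425.394, -72.803, 51.039], 'tool_rot': [-2.172, 0.109, 2.165], 'force': [-11.373, 4.856, 54.082], 'moment': [0.409, 2.745, 0.105], 'finger_gap': 55.488, 'joint_pos': [-0.594, 0.548, 0.84, 2.283, -0.752, 0.607, -0.85]}
yaw 174.18 shift now-axes [-1.   0.2 -0. ] turn [ 0.003 -0.003  0.002] shift target-axes [-1.   0.2 -0. ]
```

```bash
python3 -m handwheel '[[[-0.001,0,0],[0,0,0],0.045],[[0,0,0],[0,0,0],0.0854],[[0,0,0],[0,0,0],0.0854],[[0,0,0],[0,0,0],0.0854],[[-0.04,0,0],[0,0,0],0.0854],[[-0.0625,0,0],[0,0,0],0.0854],[[-0.03,0,0],[-0.145,0,0],0.0854],[[0,0.05,0],[0,0,0],0.0854],[[0,0.05,0],[0,0,0],0.0854],[[0,0.01,0],[0,0,0],0.0854]]'
python3 look.py 112; python3 go.py 423.2 -199.5 130 182.5
```

```text
clock: 18.2
ee_pos: [432.8, -181.0, 187.4]
tool_rot: [2.192, 0.067, -2.189]
force: [-1.1, 0.3, -0.0]
finger_gap: 85.5
top
  tin [ 649.8 -118. ] -83.3 [55.4 79. ] 375 z 110.1
  tin [427.9 363.1] 18.6 [54.7 78. ] 657 z 103.8
  tin [423.6 -70.1] -5.9 [55.  78.1] 679 z 103.6
side
  tin [427.8 360. ] 21.0 [58.2 78.7] 617 z 103.3
  tin [424.1 -73.4] -5.0 [56.4 77.7] 1110 z 103.7
  tin [ 648.8 -119.2] -85.2 [46.6 71.5] 635 z 111.0
  tin [ 423.9 -201.6] 2.7 [55.  77.8] 1328 z 103.8
{'clock': 18.3, 'ee_pos': [432.611, -179.173, 186.943], 'tool_rot': [2.191, 0.07, -2.19], 'force': [-0.111, 0.934, 0.057], 'moment': [0.024, 0.032, -0.001], 'finger_gap': 85.411, 'joint_pos': [-0.587, 0.351, 1.101, 2.125, -0.406, 0.895, -0.757]}
yaw -176.42
{'clock': 18.3, 'ee_pos': [432.611, -179.173, 186.943], 'tool_rot': [2.191, 0.07, -2.19], 'force': [-0.111, 0.934, 0.057], 'moment': [0.024, 0.032, -0.001], 'finger_gap': 85.411, 'joint_pos': [-0.587, 0.351, 1.101, 2.125, -0.406, 0.895, -0.757]}
yaw -176.42 shift now-axes [56.9 19.8 10.7] turn [ 0.019 -0.     0.001] shift target-axes [56.9 19.9 10.3]
```

c went back within about 1.5 mm. Now tin a.

```bash
python3 -m handwheel '[[[0.03,0.02,0.01],[0.019,0,0.001],0.0854],[[0.027,0,0],[0,0,0],0.0854],[[0.02,0,0],[0,0,0],0.0854]]'
python3 go.py 423.2 -199.5 53 182.5
```

```text
clock: 18.68
ee_pos: [425.2, -195.2, 107.8]
tool_rot: [2.199, 0.057, -2.197]
force: [-0.6, 0.0, 0.6]
finger_gap: 85.7
{'clock': 18.675, 'ee_pos': [425.182, -195.236, 107.79], 'tool_rot': [2.199, 0.057, -2.197], 'force': [-0.564, 0.036, 0.59], 'moment': [-0.022, 0.008, -0.004], 'finger_gap': 85.697, 'joint_pos': [-0.394, 0.49, 0.938, 2.179, -0.595, 0.751, -0.578]}
yaw -177.18 shift now-axes [54.8  4.3  2.3] turn [ 0.006 -0.001  0.003] shift target-axes [54.8  4.2  2.2]
```

```bash
python3 -m handwheel '[[[0.03,0.0043,0.002],[0.006,0,0.003],0.0854],[[0.02,0,0.001],[0,0,0],0.0854],[[0.001,0,0],[0,0,0],0.0854]]'
python3 go.py 423.2 -199.5 53 182.5
```

```text
clock: 19.05
ee_pos: [421.2, -194.1, 53.1]
tool_rot: [2.194, 0.057, -2.203]
force: [-0.1, -0.3, 1.0]
finger_gap: 85.5
{'clock': 19.05, 'ee_pos': [421.25, -194.108, 53.131], 'tool_rot': [2.194, 0.057, -2.203], 'force': [-0.07, -0.309, 0.991], 'moment': [-0.02, 0.007, -0.011], 'finger_gap': 85.506, 'joint_pos': [-0.295, 0.58, 0.816, 2.203, -0.72, 0.653, -0.479]}
yaw -177.22 shift now-axes [ 0.1  5.5 -1.7] turn [0.005 0.004 0.003] shift target-axes [ 0.1  5.5 -1.7]
```

```bash
python3 -m handwheel '[[[0.001,0.006,-0.0015],[0.005,0.004,0.003],0.0854],[[0.001,0,0],[0,0,0],0.0854],[[0.001,0,0],[0,0,0],0.045],[[0.001,0,0],[0,0,0],0.045],[[0.001,0,0],[0,0,0],0.045],[[0,0,0],[0,0,0],0.045]]'
python3 go.py 423.2 -199.5 53 182.5
python3 -m handwheel '[[[-0.02,0,0],[0,0,0],0.045],[[0,0,0],[0,0,0],0.045],[[0,0,0],[0,0,0],0.045]]'
python3 go.py 423.2 -199.5 53 182.5
```

```text
clock: 19.8
ee_pos: [424.9, -199.9, 51.3]
tool_rot: [2.204, 0.051, -2.194]
force: [0.2, 0.2, -5.0]
finger_gap: 55.4
{'clock': 19.8, 'ee_pos': [424.867, -199.851, 51.324], 'tool_rot': [2.204, 0.051, -2.194], 'force': [0.249, 0.236, -4.991], 'moment': [0.017, 0.017, 0.021], 'finger_gap': 55.403, 'joint_pos': [-0.277, 0.586, 0.807, 2.197, -0.732, 0.646, -0.465]}
yaw -177.43 shift now-axes [-1.7 -0.4  1.6] turn [ 0.001 -0.005  0.001] shift target-axes [-1.7 -0.4  1.6]
clock: 20.18
ee_pos: [423.2, -198.5, 70.1]
tool_rot: [2.201, 0.053, -2.198]
force: [-0.3, -0.2, -5.5]
finger_gap: 55.6
{'clock': 20.175, 'ee_pos': [423.231, -198.52, 70.087], 'tool_rot': [2.201, 0.053, -2.198], 'force': [-0.329, -0.202, -5.473], 'moment': [-0.084, 0.031, -0.017], 'finger_gap': 55.631, 'joint_pos': [-0.315, 0.554, 0.853, 2.194, -0.685, 0.682, -0.503]}
yaw -177.39 shift now-axes [17.1  1.   0.1] turn [ 0.002 -0.001  0.003] shift target-axes [17.1  1.   0.1]
```

Tin a weighs about 5.5 N, so it is full. Lift, turn and carry it to pocket 1.

```bash
python3 -m handwheel '[[[-0.055,0,0],[0,0,0],0.045],[[-0.045,0,0],[-0.18,0,0],0.045],[[0,0,0],[-0.18,0,0],0.045],[[0,0,0],[-0.18,0,0],0.045],[[0,0,0],[-0.18,0,0],0.045],[[0,0,0],[-0.18,0,0],0.045],[[0,0,0],[-0.18,0,0],0.045],[[0,0,0],[-0.18,0,0],0.045],[[0,0,0],[-0.18,0,0],0.045],[[0,0,0],[-0.08,0,0],0.045]]'
python3 go.py 568.6 -131.8 165 -82.8
```

```text
clock: 21.42
ee_pos: [417.2, -194.8, 164.2]
tool_rot: [1.173, 1.246, -1.182]
force: [0.3, -0.2, -6.7]
finger_gap: 55.2
{'clock': 21.425, 'ee_pos': [417.19, -194.816, 164.21], 'tool_rot': [1.173, 1.246, -1.182], 'force': [0.35, -0.177, -6.683], 'moment': [0.009, -0.007, -0.008], 'finger_gap': 55.245, 'joint_pos': [-0.217, 0.282, 0.68, 2.137, -0.242, 0.815, 0.66]}
yaw -87.34 shift now-axes [ -2.6 154.2 -55.9] turn [-0.079 -0.008  0.014] shift target-axes [ -0.8 158.1 -43.5]
```

```bash
python3 -m handwheel '[[[0,0.05,-0.014],[-0.075,0,0.01],0.045],[[0,0.05,-0.014],[0,0,0],0.045],[[0,0.045,-0.012],[0,0,0],0.045],[[0,0,0],[0,0,0],0.045],[[0,0,0],[0,0,0],0.045]]'
python3 go.py 568.6 -131.8 130 -82.8
```

```text
clock: 22.05
ee_pos: [557.1, -138.8, 156.7]
tool_rot: [1.121, 1.283, -1.123]
force: [0.0, -1.1, -6.2]
finger_gap: 55.9
{'clock': 22.05, 'ee_pos': [557.135, -138.774, 156.663], 'tool_rot': [1.121, 1.283, -1.123], 'force': [0.044, -1.077, -6.159], 'moment': [0.024, 0.063, -0.003], 'finger_gap': 55.867, 'joint_pos': [-0.264, 0.481, 0.591, 1.875, -0.343, 0.904, 0.616]}
yaw -83.02 shift now-axes [26.6 12.6 -5.2] turn [-0.004 -0.012  0.013] shift target-axes [26.7 12.2 -5.5]
```

```bash
python3 -m handwheel '[[[0.012,0.012,-0.0055],[-0.004,-0.012,0.013],0.045],[[0.012,0,0],[0,0,0],0.045],[[0.01,0,0],[0,0,0],0.045],[[0.001,0,0],[0,0,0],0.045]]'
python3 arc.py 74 120 547 1; python3 go.py 568.6 -131.8 60 -82.8
```

```text
clock: 22.55
ee_pos: [566.0, -131.7, 117.6]
tool_rot: [1.117, 1.268, -1.119]
force: [-0.3, -0.7, -5.1]
finger_gap: 55.2
side 321 u [520.4 572.9] v [-244.  -208.1]
top 61 u [521.2 560.7] v [-178.8 -161.5]
  n 61 tin centre u,v [ 546.9 -201.8] rms 0.46 rim [502.5 676.2] [-251.6 -141.8]
{'clock': 22.65, 'ee_pos': [566.664, -132.048, 118.518], 'tool_rot': [1.118, 1.266, -1.118], 'force': [-0.057, -0.022, -5.846], 'moment': [-0.01, 0.062, 0.02], 'finger_gap': 55.364, 'joint_pos': [-0.255, 0.539, 0.56, 1.89, -0.382, 0.821, 0.63]}
yaw -82.91 shift now-axes [58.5  2.   0. ] turn [-0.002 -0.001  0.001] shift target-axes [58.5  2.  -0. ]
```

```bash
sed -i "s/^    f=q\[/    fl=q[(q[:,1]*s<-199*s-30)]; print('  flat med v',np.median(fl[:,1]).round(1) if len(fl) else None,len(fl),'u',np.percentile(fl[:,0],[2,98]).round(1) if len(fl) else None)\n&/" arc.py
python3 -m handwheel '[[[0.008,0.0008,-0.003],[-0.002,0,0],0.045],[[0.008,0,0],[0,0,0],0.045],[[0.005,0,0],[0,0,0],0.045]]'
python3 arc.py 65 108 547 1; python3 go.py 568.6 -131.8 60 -82.8
```

```text
clock: 23.02
ee_pos: [568.0, -129.1, 97.4]
tool_rot: [1.117, 1.265, -1.115]
force: [0.4, 0.3, -4.7]
finger_gap: 55.4
side 303 u [522.  575.3] v [-241.7 -210.6]
  flat med v -240.9 277 u [522.4 575.3]
top 51 u [524.9 564.6] v [-171.1 -158.6]
  flat med v None 0 u None
  n 51 tin centre u,v [ 548.1 -198.9] rms 0.41 rim [502.8 676.2] [-249.  -141.6]
{'clock': 23.125, 'ee_pos': [567.658, -128.901, 97.156], 'tool_rot': [1.117, 1.266, -1.115], 'force': [-0.095, -0.145, -6.247], 'moment': [0.084, 0.065, -0.014], 'finger_gap': 55.257, 'joint_pos': [-0.245, 0.569, 0.54, 1.9, -0.406, 0.781, 0.645]}
yaw -82.8 shift now-axes [37.2  0.5  3. ] turn [-0.    -0.001 -0.001] shift target-axes [37.2  0.6  3. ]
```

```bash
python3 -m handwheel '[[[0.006,-0.0012,0],[0,0,0],0.045],[[0.006,0,0],[0,0,0],0.045]]'
python3 arc.py 60 95 547 1; python3 go.py 567 -129 60 -82.8
```

```text
clock: 23.38
ee_pos: [566.9, -129.3, 85.0]
tool_rot: [1.117, 1.265, -1.115]
force: [0.5, -0.2, -6.3]
finger_gap: 55.3
side 237 u [521.4 574. ] v [-241.8 -210.8]
  flat med v -240.9 220 u [521.2 574. ]
top 44 u [524.5 562.1] v [-170.6 -158.7]
  flat med v None 0 u None
  n 44 tin centre u,v [ 547.1 -199.2] rms 0.4 rim [503.3 675.6] [-249.7 -141.5]
{'clock': 23.475, 'ee_pos': [566.562, -129.174, 84.634], 'tool_rot': [1.117, 1.265, -1.115], 'force': [0.225, -0.132, -5.7], 'moment': [-0.067, 0.046, -0.01], 'finger_gap': 55.614, 'joint_pos': [-0.235, 0.586, 0.529, 1.907, -0.419, 0.758, 0.656]}
yaw -82.81 shift now-axes [24.6  0.4 -0.1] turn [-0.    -0.    -0.001] shift target-axes [24.6  0.5 -0.1]
```

Going in with no contact force. Continue down.

```bash
python3 -m handwheel '[[[0.008,0,0],[0,0,0],0.045],[[0.007,0,0],[0,0,0],0.045]]'
python3 -m handwheel '[[[0.004,0,0],[0,0,0],0.045],[[0.003,0,0],[0,0,0],0.045]]'
python3 go.py 567 -129 59.5 -82.8
```

```text
clock: 23.72
ee_pos: [567.2, -129.3, 69.3]
tool_rot: [1.117, 1.264, -1.114]
force: [0.2, 0.4, -6.3]
finger_gap: 55.6
clock: 23.98
ee_pos: [567.0, -129.2, 61.4]
tool_rot: [1.117, 1.265, -1.115]
force: [-7.3, 2.1, 18.0]
finger_gap: 55.2
{'clock': 23.975, 'ee_pos': [566.977, -129.199, 61.375], 'tool_rot': [1.117, 1.265, -1.115], 'force': [-7.315, 2.126, 18.041], 'moment': [0.571, -0.209, 0.134], 'finger_gap': 55.159, 'joint_pos': [-0.217, 0.622, 0.506, 1.914, -0.445, 0.717, 0.676]}
yaw -82.8 shift now-axes [ 1.9  0.  -0.2] turn [-0.    -0.    -0.002] shift target-axes [ 1.9  0.  -0.2]
```

```bash
python3 -m handwheel '[[[0.0015,0,0],[0,0,0],0.045],[[-0.001,0,0],[0,0,0],0.066],[[0,0,0],[0,0,0],0.066],[[-0.03,0,0],[0,0,0],0.066],[[-0.06,0,0],[0,0,0],0.066],[[-0.06,0,0],[0,0,0],0.066],[[0,-0.0625,0],[0,0,0],0.066],[[0,-0.0625,0],[0,0,0],0.066],[[0,0,0.05],[0,0,0],0.066],[[0,0,0],[0,0,0],0.066]]'
python3 look.py 125 3
```

```text
clock: 25.22
ee_pos: [449.6, -196.2, 220.9]
tool_rot: [1.125, 1.255, -1.101]
force: [0.2, 0.1, 0.5]
finger_gap: 66.0
top
  tin [ 650.3 -117.8] -82.6 [55.4 78.7] 665 z 111.5
  tin [ 568.1 -128.2] 96.4 [55.1 78.5] 685 z 111.3
  tin [428.2 363. ] 18.7 [55.3 78.1] 659 z 103.8
  tin [423.8 -70.3] -6.3 [55.1 78.3] 671 z 103.5
side
  tin [428.4 359.2] 15.9 [57.9 77.7] 617 z 103.2
  tin [424.3 -69.4] -5.1 [47.4 78.5] 905 z 103.7
  tin [ 567.8 -132.2] 97.5 [54.8 78.7] 1547 z 111.8
  tin [ 649.5 -121.6] -83.0 [53.8 79.6] 1519 z 111.8
{'clock': 25.325, 'ee_pos': [449.383, -192.977, 219.8], 'tool_rot': [1.122, 1.26, -1.099], 'force': [0.123, 0.19, -1.139], 'moment': [-0.009, 0.058, -0.019], 'finger_gap': 66.092, 'joint_pos': [-0.276, 0.227, 0.716, 2.044, -0.2, 0.924, 0.678]}
yaw -82.48
```

View pics/side3.png

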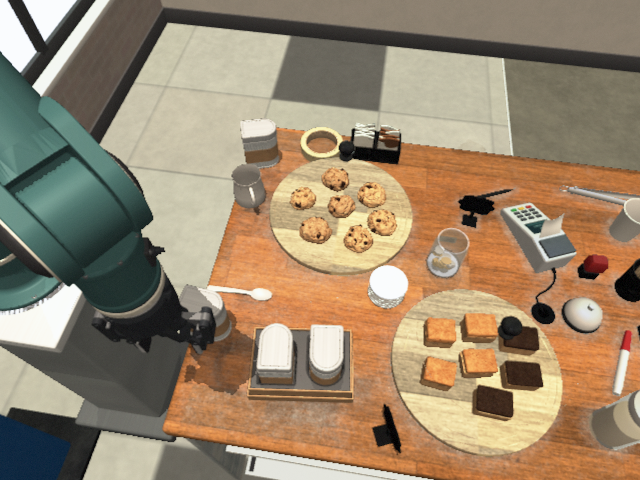

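The side view shows both tins in the box at (275,353) and (325,352). Their lids read 8 mm above the counter tins, so both are on the pocket floors. c, d, the jug and the spoon look undisturbed, and the gripper is clear, so I'm handing in.

```bash
python3 -m handwheel '[[[-0.02,0,0],[0,0,0],0.066],[[0,0,0],[0,0,0],0.066]]'; python3 -c "
from plant import order; print(order.job_done())"
```

```text
clock: 25.58
ee_pos: [450.1, -191.4, 239.8]
tool_rot: [1.12, 1.262, -1.098]
force: [0.5, 0.6, 0.7]
finger_gap: 65.9
the job is handed in; nothing more can be done
None
```

The two full tins are packed upright in the gift box and the job is handed in, at about 25.6 s on the robot's clock. I lifted all four tins. The two that read about 5 to 5.5 N are full, and the two that read about 1 to 1.5 N are empty.

- **Full tins:** the tin right of the jug is in the farther pocket, and the far-right tin is in the nearer one. In both cameras their lids read about 8 mm higher than those of the tins on the counter, which matches sitting on the pocket floors. Their headings were within 1° of the pockets.
- **Empty tins:** both are standing on the counter again. The one left of the spoon went back within about 2 mm. The far-left one ended about 5 mm from where it stood, because the jaws drifted before closing on it; I left it rather than risk another lift.
- **Forces and other items:** the highest wrist force I saw was 54 N, on setting down the tin left of the spoon; I read it only between moves. The jug, spoon and other items looked untouched in the last side picture. I checked them by eye only, and the arm hid the front-left part of the counter.
- **Camera disagreement:** the two cameras differ by 3 to 4 mm left to right. I compared each tin with the box within the same camera view, and both tins went in without side contact.

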